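Set and lock the mitre-angle dial of the frame-tube fixture

ROBOT

A 7-joint arm with a two-finger parallel gripper is mounted at the origin on the work surface. World frame = base frame: x ahead of the robot, y to its left, z up, the work surface at z = 0. Lengths are in m, angles in rad, forces in N, time in s.
With the tool pointing down it reaches from about 0.4 to 0.85 m from the base axis. Payload 10.4 kg.
Tool frame: the origin (TCP) lies at the very end of the fingers, on their centre line; the grasp point (between the pads) lies 19 mm behind it (manip.tcp_to_grasp is the z of the grasp point in the tool frame, in m); z points along the fingers, x is the direction in which the jaws open and shut, and the axes are right-handed (so a half turn about z gives the same grasp; the last joint's range is limited). The gripper opens to 85 mm and grips with 20 to 120 N. Pads are 22 mm wide; open, the fingers measure 114 mm over their backs; the gripper's body (76 mm by 85 mm) begins 54 mm behind the grasp point. The pads swing forward as they close: fully open they stand 13 mm farther back than shut.
Start: joints at [-1.286, 0.332, -0.065, 1.46, 0.022, 1.35, -0.088], TCP at [0.189, 0.596, 0.231] pointing down, gripper open.
Joint ranges: [-2.6, 2.6], [-0.5, 2.12], [-1.47, 1.34], [0.16, 2.42], [-1.27, 4.41], [0.06, 2.06], [-2.6, 2.6]. Speed limits (rad/s): [2.22, 2.22, 2.79, 2.79, 3.14, 3.14, 3.14].

INTERFACE

Orientations are given as a unit quaternion [x, y, z, w].
In Python, from workcell import manip gives the robot as it stands.
- The arm moves only by the tool servo_tool, never from a script. Its argument "moves" is a list of rows, each an object with "travel": the shift along the tool's x, y, z in mm, a list of three; "dr": the turn, a rotation vector about the tool's x, y, z in degrees, a list of three. A call has 1 to 12 rows; each row shifts and turns the commanded pose from where the row before left it, along the tool's axes as they then stand; what a row does not reach is not made up. A row lasts 1/8 s, in which the tool goes at most 62.5 mm and 10.7 degrees, less where a joint would pass 70% of its speed; a pose out of reach is approached as far as the arm can. A call is refused whole if a number of a shift passes 62.5 or a number of a turn 10.7, either way. A call with a gripper value outside its range is refused whole. "claw" is the closure, from 0 (fully open) to 1 (shut), set as the call begins (left out, the last holds). The fingers move at their own pace and stop on an object; "squeeze" is the grip in N (left out, the last holds). Time passes only in rows, so rows that do not move let the fingers close. It gives the time, the measured TCP pose, the force and the opening at its end, in the units of the state.
- manip.get_obs(): the state, without advancing time (a new reading comes with each control period).
- manip.camera(name): name is "side" or "top" or "wrist"; returns the picture (384x512x3 uint8, blue, green, red); there is no depth.
- manip.calibration(name): a dict with "intrinsics" (3x3 intrinsics, pixels), "view" (4x4, takes a point from world to camera coordinates). Camera axes: x right, y down, z forward; pixel columns grow to the right and rows downward; lengths in m; the calibration is good to about 2 mm. A picture is of the moment at which its call begins: read the wrist's pose just before it. calibration takes no time and is no camera call; for the wrist camera it gives the pose at the moment of the call.
- manip.hand_in(): hands the job in, once; it reports no verdict.
The state is a dict: "clock": time; "joint_pos": joint angles; "joint_velocities": joint speeds; "tau": joint torques, N m; "position": TCP position; "ee_rot": TCP orientation; "ft_force": force on the tool from outside, world axes, zero at the start; "torque": the same for the moment, N m; "grip_width": opening from 0.0 (shut) to 1.0 (fully open).
Only numpy, scipy, OpenCV 4.12 (cv2) and the standard library are available. Lean on these libraries where they do the work, as an engineer would, in place of code of your own. Each camera call takes 0.05 s, during which the arm holds its last target. There are 200 camera calls.

TASK

With the fingertips, push the notched metal dial of the blue fixture round until its red index line is lined up with the yellow line on the black scale. Then, with the lines in line and not before, press the green lock button right down and let it come back up. Do not pick up or shift the steel tube offcut, the mug or the screwdriver.

Things in the scene. Friction and masses are not known exactly. Their poses are not given: they have to be found in the camera images.
- dial_center (a point): On the dial's vertical turning axis, level with its top face, 60 mm above the table. The dial is a bare-metal disc 170 mm in diameter, 28 mm thick (underside 32 mm above the table), with a dark cap at the centre, 40 mm across, 7 mm high. x points along the red line and turns with the dial, z up. It cannot be lifted off.
- dial (a joint): Turn of the dial in rad, growing anticlockwise seen from above; only changes matter. It turns freely either way, more than a full turn, against even friction of about 0.15 N m (some 2 N at the notches), and stays where it is left. Pushing a side wall of a notch sideways turns it.
- index_mark (a point): Outer end of the red index line (6 mm wide, painted on the dial's top and down its rim): 87 mm from the axis, just off the rim, at the height of the dial's top (60 mm). Turns with the dial.
- target_mark (a point): Inner end of the yellow target line (6 mm wide, 32 mm long, radial) on the black scale disc: 87 mm from the dial's axis, 30 mm above the table. The other scale lines are white and thinner. It stays put during the job.
- notch_a (a point): In the notch 90 degrees anticlockwise (from above) of the red line, midway between its sides: 75 mm from the axis, level with the dial's top. The notch is cut through the dial's full thickness, open above and at the rim: a sector 56 degrees wide with radial side walls, from 52 mm radius to the 85 mm rim, some 70 mm wide at this point.
- notch_b (a point): In the like notch 90 degrees clockwise (from above) of the red line: 75 mm from the axis, level with the dial's top.
- scale: Black scale disc under the dial, 244 mm in diameter, fixed; origin on the dial's axis at the disc's underside (20 mm above the table), top 30 mm above the table; x points along the yellow line, z up.
- fixture: Blue base plate, fixed, 270 (x) by 430 mm (y), 20 mm thick; origin on the dial's axis at table height, the plate's middle 10 mm to +y of it. x points roughly away from the robot. A steel tube clamped parallel to x at y = 185 mm rises with its clamps to 77 mm above the table.
- lock_button_top (a point): Centre of the top of the green round push button, 32 mm in diameter, on a black housing at the right-hand corner of the base plate nearest the robot. Pressed straight down.
- lock_button (a joint): Travel of the green button in m: 0 up, 0.006 fully down, where its spring pushes back with 5 N; it comes back up by itself.
- offcut_mid (a point): Bystander: middle of a short steel tube offcut standing on the base plate's right far part, 36 mm outside diameter, 55 mm high, loose.
- mug_mid (a point): Bystander: middle of a white mug standing on the table just off the base plate's right-hand (-y) side, 76 mm across, 85 mm high, loose.
- screwdriver_grip (a point): Bystander: grip of a red-handled screwdriver, 190 mm long, lying on the table between the robot and the base plate, loose.

How it is judged:
By the outcome, as a careful person would: the job done as asked, in the order asked, and still so for the second after the job is handed in, with the robot touching nothing.
It also fails if it takes over 64 s, if anything falls off the work surface, if the arm or the gripper's body presses on something with over 40 N, if the wrist force passes 120 N, or if a joint passes its speed limit or range.

## Working session

There is one attempt and no reset: what is moved stays moved. The work goes in short steps, Python scripts to look and compute and a tool call to move; the robot and the scene stay as the last step left them, time stands still between calls to the robot, and variables do not carry over. Pictures are saved under pics/ and viewed, on a budget of 10 in all, crops included, one or two more only if the job needs it, and the job is handed in when it is done.

Besides the shell and the picture viewer there is one more tool, called after ">>>" as a command line: name --argument value ..., lists and objects as JSON in quotes. servo_tool: Moves the arm, as the interface text tells. Its arguments: {"type":"object","properties":{"moves":{"type":"array","items":{"type":"object","properties":{"travel":{"type":"array","items":{"type":"number"}},"dr":{"type":"array","items":{"type":"number"}}}}},"claw":{"type":"number"},"squeeze":{"type":"number"}},"required":["moves"]}

```bash
mkdir -p pics; ls
python3 - <<'E'
from workcell import manip
import cv2,numpy as np
o=manip.get_obs();print(o['clock'],o['position'],o['ee_rot'],o['ft_force'],manip.tcp_to_grasp)
for n in ['top','side']:
    cv2.imwrite(f'pics/{n}0.png',manip.camera(n));c=manip.calibration(n);print(n,c['intrinsics'],c['view'])
E
```

```text
pics
0.0 [0.18925212 0.59527091 0.23051598] [ 8.07147831e-01  5.90348952e-01 -5.50637881e-04  4.37481472e-04] [0.11013797 0.05917231 0.58153307] -0.0187
top [[462.10609572   0.         251.30262523]
 [  0.         462.10609572 196.74405203]
 [  0.           0.           1.        ]] [[ 0.02223397 -0.99972471 -0.00749333 -0.07009664]
 [-0.99701915 -0.02161866 -0.07406381  0.54864754]
 [ 0.07388143  0.00911773 -0.99722535  1.02376522]
 [ 0.          0.          0.          1.        ]]
side [[378.62592712   0.         248.86405125]
 [  0.         378.62592712 194.17572191]
 [  0.           0.           1.        ]] [[ 0.96805657 -0.24962327  0.02355204 -0.56647398]
 [-0.13508202 -0.59837075 -0.78975015  0.07725889]
 [ 0.21123286  0.76134136 -0.61297635  0.7051477 ]
 [ 0.          0.          0.          1.        ]]
```

View pics/top0.png

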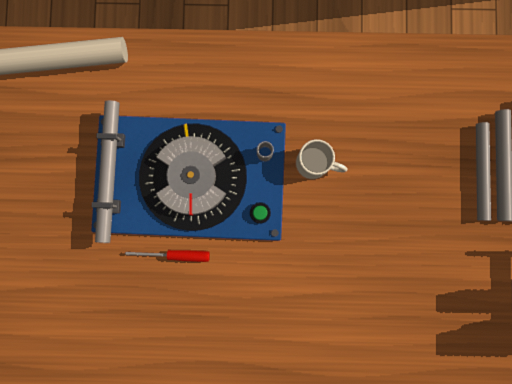

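View pics/side0.png

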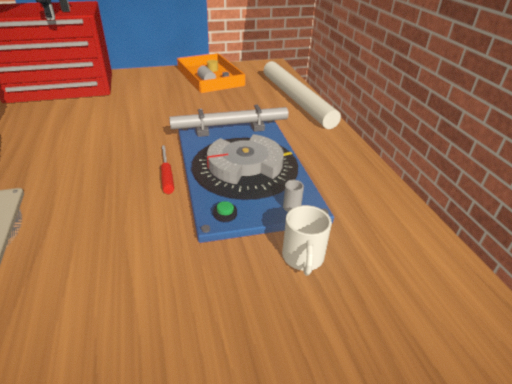

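The top view shows the dial cap at about (190,174), the red line pointing at the robot (190,205), the yellow line on the far side (186,130), the button at (260,212), the offcut at (265,150), the mug at (316,158) and the screwdriver at (180,256). The side view agrees. Next I measure these points.

```bash
cat > h.py <<'E'
import cv2,numpy as np
from workcell import manip
def world(px,z,cal):
    K,V=cal['intrinsics'],cal['view']; px=np.atleast_2d(px).astype(float)
    d=np.c_[px,np.ones(len(px))]@np.linalg.inv(K).T@V[:3,:3]; o=-V[:3,:3].T@V[:3,3]
    return (o+d*((z-o[2])/d[:,2])[:,None])[:,:2]
def proj(p,cal):
    q=cal['view'][:3,:3]@np.asarray(p)+cal['view'][:3,3]; q=cal['intrinsics']@q; return q[:2]/q[2]
def masks(im):
    h,s,v=[c.astype(int) for c in cv2.split(cv2.cvtColor(im,cv2.COLOR_BGR2HSV))]
    return dict(red=((h<6)|(h>174))&(s>140)&(v>70),yel=(h>20)&(h<32)&(s>150)&(v>90),grn=(h>50)&(h<80)&(s>120)&(v>60))
def pts(m,box):  # box x0,x1,y0,y1
    y,x=np.nonzero(m); k=(x>=box[0])&(x<=box[1])&(y>=box[2])&(y<=box[3]); return np.c_[x[k],y[k]]
E
python3 - <<'E'
from h import *
im=cv2.imread('pics/top0.png');c=manip.calibration('top');M=masks(im)
r=pts(M['red'],(135,248,120,232));y=pts(M['yel'],(135,248,120,150));g=pts(M['grn'],(245,280,195,230));cap=pts(M['yel'],(184,197,168,182))
R=world(r,.06,c);Y=world(y,.03,c);G=world(g,.06,c)
print(len(r),len(y),len(g),len(cap));print('red',R.mean(0),R.min(0),R.max(0));print('yel',Y.mean(0),Y.min(0),Y.max(0));print('grn px',g.mean(0),np.ptp(g,axis=0),'@.05',world(g,.05,c).mean(0),'ptp',np.ptp(G,axis=0))
# dial centre: black scale outline + cap
print('cap', world(cap.mean(0) if len(cap) else (190.5,174.5),.067,c))
gray=cv2.cvtColor(im,cv2.COLOR_BGR2HSV); blk=((gray[...,2]<60)).astype(np.uint8)
b=blk*0; b[118:236,130:252]=blk[118:236,130:252]
cs,_=cv2.findContours(b,cv2.RETR_EXTERNAL,cv2.CHAIN_APPROX_NONE);k=max(cs,key=cv2.contourArea);hull=cv2.convexHull(k)
e=cv2.fitEllipse(k);print('ell',e,'ctr',world(e[0],.03,c))
big=cv2.resize(im[110:250,80:360],None,fx=2.85,fy=2.85,interpolation=cv2.INTER_CUBIC);cv2.imwrite('pics/top0b.png',big)
E
```

```text
69 44 172 0
red [0.52776956 0.07415677] [0.50453634 0.0692609 ] [0.55241913 0.07724215]
yel [0.69765313 0.09352993] [0.68385617 0.0881606 ] [0.71138245 0.09797562]
grn px [259.95930233 212.3255814 ] [14 14] @.05 [ 0.51407252 -0.07800478] ptp [0.03047882 0.03050309]
cap [[0.59204507 0.07434276]]
ell ((192.0594024658203, 176.51031494140625), (96.54779815673828, 99.24335479736328), 105.88561248779297) ctr [[0.59200992 0.07597241]]
```

View pics/top0b.png

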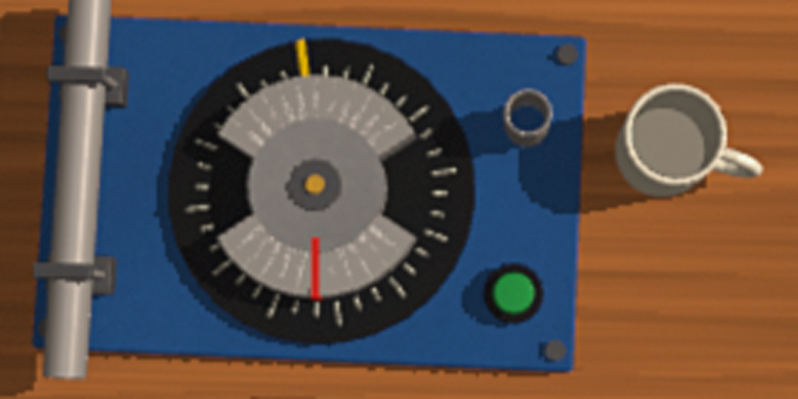

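>>> servo_tool --moves '[{"dr": [0,0,-8.8]},{"dr": [0,0,-8.8]},{"travel": [-40,36,0]},{"travel": [-40,36,0]},{"travel": [-40,36,0]},{"travel": [-40,36,0]},{"travel": [-40,36,0]},{"travel": [-40,36,0]},{"travel": [-40,36,0]},{"travel": [-40,36,0]},{"travel": [-40,36,0]},{"travel": [-40,36,0]}]' --claw 1

```text
$.moves[0]: bad value
```

>>> servo_tool --moves '[{"travel": [0,0,0],"dr": [0,0,-8.8]},{"travel": [0,0,0],"dr": [0,0,-8.8]},{"travel": [-40,36,0],"dr": [0,0,0]},{"travel": [-40,36,0],"dr": [0,0,0]},{"travel": [-40,36,0],"dr": [0,0,0]},{"travel": [-40,36,0],"dr": [0,0,0]},{"travel": [-40,36,0],"dr": [0,0,0]},{"travel": [-40,36,0],"dr": [0,0,0]},{"travel": [-40,36,0],"dr": [0,0,0]},{"travel": [-40,36,0],"dr": [0,0,0]},{"travel": [-40,36,0],"dr": [0,0,0]},{"travel": [-40,36,0],"dr": [0,0,0]}]' --claw 1

```text
clock: 1.6
position: [0.5499, 0.194, 0.2311]
ee_rot: [0.707, 0.707, -0.0, -0.0]
ft_force: [0.4, 0.2, 0.8]
grip_width: 0.002
```

Run:
```python
from h import *
c=manip.calibration('wrist');im=manip.camera('wrist');cv2.imwrite('pics/w1.png',im)
for n,p in dict(cap=(.592,.0745,.067),red=(.5065,.074,.06),yel=(.678,.0895,.03),btn=(.514,-.078,.05),nb=(.592,.1495,.06)).items():print(n,proj(p,c))
print(c)
```

```text
cap [130.22291589 208.74539763]
red [121.42691743 117.36932658]
yel [163.28138906 266.83861269]
btn [-36.58939574 124.22183077]
nb [209.46892307 206.06259441]
{'intrinsics': array([[344.18107783,   0.        , 255.42790085],
       [  0.        , 344.18107783, 187.83058666],
       [  0.        ,   0.        ,   1.        ]]), 'view': array([[-1.94407708e-06,  9.99999959e-01,  2.85927915e-04,
        -1.94416943e-01],
       [ 9.48875673e-01, -8.84084748e-05,  3.15650043e-01,
        -5.62847900e-01],
       [ 3.15650056e-01,  2.71923690e-04, -9.48875634e-01,
         2.06284651e-01],
       [ 0.00000000e+00,  0.00000000e+00,  0.00000000e+00,
         1.00000000e+00]])}
```

View pics/w1.png

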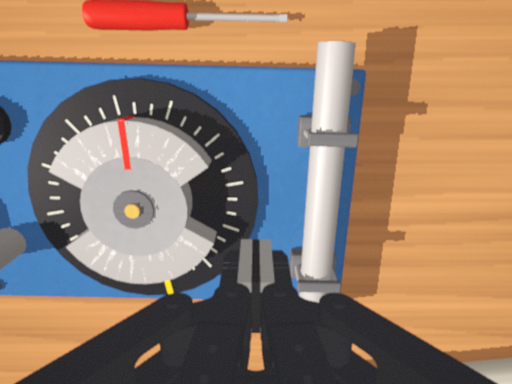

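>>> servo_tool --moves '[{"travel": [-22,21,0],"dr": [0,0,0]},{"travel": [-23,22,0],"dr": [0,0,0]},{"travel": [0,0,50],"dr": [0,0,0]},{"travel": [0,0,50],"dr": [0,0,0]},{"travel": [0,0,45],"dr": [0,0,0]},{"travel": [0,0,25],"dr": [0,0,0]},{"travel": [0,0,18],"dr": [0,0,0]},{"travel": [0,0,0],"dr": [0,0,0]}]'

```text
clock: 2.65
position: [0.5913, 0.1502, 0.0422]
ee_rot: [0.707, 0.707, -0.001, -0.0]
ft_force: [-0.5, -0.1, 0.5]
grip_width: 0.001
```

Run:
```python
import numpy as np
c=np.array([.593,.075]);r=.074;prev=np.array([.593,.149]);cum=[]
for a in list(range(82,-87,-8)):
    p=c+r*np.array([np.cos(np.radians(a)),np.sin(np.radians(a))]);d=(p-prev)*1000;prev=p
    print(a,np.round([d[1],d[0]],1),np.round(p,4))
```

```text
82 [-0.7 10.3] [0.6033 0.1483]
74 [-2.1 10.1] [0.6134 0.1461]
66 [-3.5  9.7] [0.6231 0.1426]
58 [-4.8  9.1] [0.6322 0.1378]
50 [-6.1  8.4] [0.6406 0.1317]
42 [-7.2  7.4] [0.648  0.1245]
34 [-8.1  6.4] [0.6543 0.1164]
26 [-8.9  5.2] [0.6595 0.1074]
18 [-9.6  3.9] [0.6634 0.0979]
10 [-10.    2.5] [0.6659 0.0878]
2 [-10.3   1.1] [0.667  0.0776]
-6 [-10.3  -0.4] [0.6666 0.0673]
-14 [-10.2  -1.8] [0.6648 0.0571]
-22 [-9.8 -3.2] [0.6616 0.0473]
-30 [-9.3 -4.5] [0.6571 0.038 ]
-38 [-8.6 -5.8] [0.6513 0.0294]
-46 [-7.7 -6.9] [0.6444 0.0218]
-54 [-6.6 -7.9] [0.6365 0.0151]
-62 [-5.5 -8.8] [0.6277 0.0097]
-70 [-4.2 -9.4] [0.6183 0.0055]
-78 [-2.8 -9.9] [0.6084 0.0026]
-86 [ -1.4 -10.2] [0.5982 0.0012]
```

>>> servo_tool --moves '[{"travel": [-1.7,12,0],"dr": [0,0,0]},{"travel": [-2,10,0],"dr": [0,0,0]},{"travel": [-3.5,9.7,0],"dr": [0,0,0]},{"travel": [-4.8,9.1,0],"dr": [0,0,0]},{"travel": [-6.1,8.4,0],"dr": [0,0,0]},{"travel": [-7.2,7.4,0],"dr": [0,0,0]},{"travel": [-8.1,6.4,0],"dr": [0,0,0]},{"travel": [-8.9,5.2,0],"dr": [0,0,0]},{"travel": [-9.6,3.9,0],"dr": [0,0,0]},{"travel": [-10,2.5,0],"dr": [0,0,0]},{"travel": [-10.3,1.1,0],"dr": [0,0,0]},{"travel": [0,0,0],"dr": [0,0,0]}]'

```text
clock: 4.15
position: [0.6681, 0.0762, 0.0435]
ee_rot: [0.708, 0.706, -0.0, 0.001]
ft_force: [0.1, 0.3, -0.2]
grip_width: 0.002
```

>>> servo_tool --moves '[{"travel": [-10,-1,0],"dr": [0,0,0]},{"travel": [-10.2,-2,0],"dr": [0,0,0]},{"travel": [-9.8,-3.2,0],"dr": [0,0,0]},{"travel": [-9.3,-4.5,0],"dr": [0,0,0]},{"travel": [-8.6,-5.8,0],"dr": [0,0,0]},{"travel": [-7.7,-6.9,0],"dr": [0,0,0]},{"travel": [-6.6,-7.9,0],"dr": [0,0,0]},{"travel": [-5.5,-8.8,0],"dr": [0,0,0]},{"travel": [-4.2,-8,0],"dr": [0,0,0]},{"travel": [-2,-7,0],"dr": [0,0,0]},{"travel": [0,0,0],"dr": [0,0,0]}]'

```text
clock: 5.52
position: [0.6118, 0.0038, 0.0432]
ee_rot: [0.707, 0.707, -0.0, -0.0]
ft_force: [-0.9, 0.5, 0.0]
grip_width: 0.001
```

Run:
```python
from h import *
o=manip.get_obs();print(o['clock'],o['position'])
c=manip.calibration('wrist');im=manip.camera('wrist');cv2.imwrite('pics/w2.png',im)
t=manip.camera('top');cv2.imwrite('pics/t2.png',t)
a=cv2.resize(t[110:250,100:290],None,fx=2.7,fy=2.7,interpolation=cv2.INTER_CUBIC)
w=cv2.resize(im,(280,210)); a[:210,-280:]*=1
out=np.zeros((600,513,3),np.uint8); out[:378]=a[:378]; out[380:590,:280]=w; cv2.imwrite('pics/v2.png',out)
```

```text
5.525 [0.61180035 0.00380707 0.04323535]
```

View pics/v2.png

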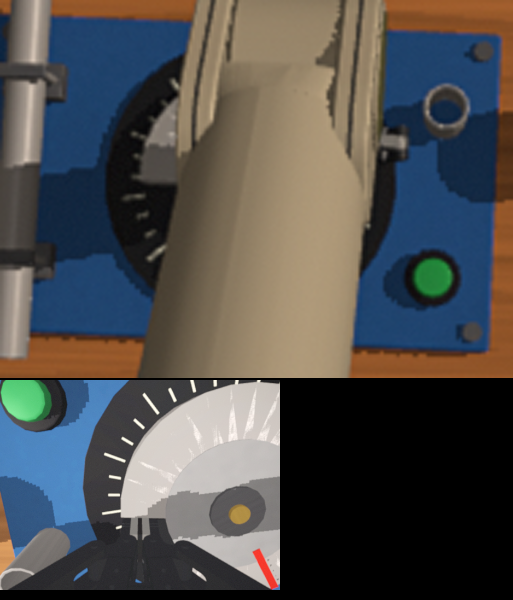

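The top camera is blocked by the arm. The wrist picture shows the red line at the lower right and the finger against the notch wall. I get the angles from the wrist pictures.

```bash
cat >> h.py <<'E'
def line_dir(P,c):  # fitted direction (deg) of points, signed away from c, and offset of line from c (mm)
    vx,vy,x,y=cv2.fitLine(P.astype(np.float32),cv2.DIST_HUBER,0,1e-4,1e-4).ravel(); d=np.array([vx,vy]);m=np.array([x,y])-c
    if d@m<0:d=-d
    return np.degrees(np.arctan2(d[1],d[0])), 1000*(d[0]*m[1]-d[1]*m[0]), np.degrees(np.arctan2(m[1],m[0]))
E
python3 - <<'E'
from h import *
c=manip.calibration('wrist');im=cv2.imread('pics/w2.png');M=masks(im)
C=world((440,246),.067,c)[0];print('C from w2',C)
y=np.nonzero(M['yel']);k=pts(M['yel'],(410,470,220,280));C=world(k.mean(0),.067,c)[0];print(len(k),C)
r=pts(M['red'],(380,511,280,383));R=world(r,.06,c);print(len(r),line_dir(R,C),R.min(0),R.max(0))
# yellow + cap from w1 (tool pose of then)
V=c['view'].copy();V[:3]=np.array([[-1.94407708e-06,9.99999959e-01,2.85927915e-04,-1.94416943e-01],[9.48875673e-01,-8.84084748e-05,3.15650043e-01,-5.62847900e-01],[3.15650056e-01,2.71923690e-04,-9.48875634e-01,2.06284651e-01]])
c1=dict(intrinsics=c['intrinsics'],view=V);M=masks(cv2.imread('pics/w1.png'))
k=pts(M['yel'],(115,150,195,225));C1=world(k.mean(0),.067,c1)[0];print('C w1',C1)
Y=world(pts(M['yel'],(150,190,270,300)),.03,c1);print('yel w1',len(Y),Y.mean(0),line_dir(Y,C1))
R=world(pts(M['red'],(100,145,110,175)),.06,c1);print('red w1',line_dir(R,C1))
ct=manip.calibration('top');M=masks(cv2.imread('pics/top0.png'))
for C_ in (C1,np.array([.592,.0745])):
    print('top yel',line_dir(world(pts(M['yel'],(135,248,120,150)),.03,ct),C_),'red',line_dir(world(pts(M['red'],(135,248,120,232)),.06,ct),C_))
E
```

```text
C from w2 [0.59448601 0.0754916 ]
572 [0.59440249 0.07496438]
1041 (np.float32(31.422054), np.float64(0.41297373238731794), np.float64(31.792242923476728)) [0.62884906 0.09493299] [0.67070973 0.12283413]
C w1 [0.59054828 0.08114693]
yel w1 96 [0.70532814 0.09349717] (np.float32(8.832797), np.float64(-5.42083300368722), np.float64(6.1413661835381586))
red w1 (np.float32(177.9717), np.float64(9.698575938001381), np.float64(-173.02452458613217))
top yel (np.float32(9.194471), np.float64(-4.8899484457369145), np.float64(6.595009706599528)) red (np.float32(-177.37813), np.float64(4.111083343636203), np.float64(-173.6465159155494))
top yel (np.float32(9.194471), np.float64(1.903539839890056), np.float64(10.210468218790957)) red (np.float32(-177.37813), np.float64(-2.5952922172376476), np.float64(-179.69382859602314))
```

>>> servo_tool --moves '[{"travel": [-1,-5.5,0],"dr": [0,0,0]},{"travel": [-0.8,-5.5,0],"dr": [0,0,0]},{"travel": [-0.2,-5.3,0],"dr": [0,0,0]},{"travel": [0,-5,0],"dr": [0,0,0]},{"travel": [0,0,0],"dr": [0,0,0]},{"travel": [0,0,-50],"dr": [0,0,0]},{"travel": [0,0,-50],"dr": [0,0,0]},{"travel": [0,0,-50],"dr": [0,0,0]},{"travel": [15,20,0],"dr": [0,0,0]},{"travel": [15,20,0],"dr": [0,0,0]},{"travel": [0,0,0],"dr": [0,0,0]},{"travel": [0,0,0],"dr": [0,0,0]}]'

```text
clock: 7.12
position: [0.6306, 0.0314, 0.1928]
ee_rot: [0.708, 0.707, -0.001, -0.0]
ft_force: [0.1, -0.3, 0.5]
grip_width: 0.001
```

Run:
```python
from h import *
o=manip.get_obs();print(o['clock'],o['position'],abs(o['joint_velocities']).max())
c=manip.calibration('wrist');im=manip.camera('wrist');cv2.imwrite('pics/w3.png',im);np.save('c3.npy',c['view'])
```

```text
7.125 [0.63064065 0.03143047 0.19284836] 0.010166883241238328
```

View pics/w3.png

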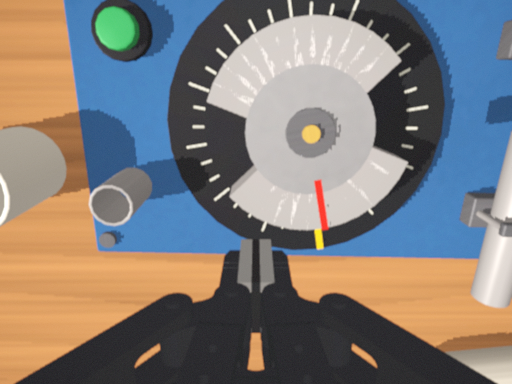

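The wrist view shows the red line from (318,181) to (325,229) and the yellow line from (318,230) to (320,248), with the cap dot at (311,133). The lines are nearly in line. Now I measure the gap.

```bash
cat >> h.py <<'E'
def angles(im,c,rb,yb,cb):
    M=masks(im);C=world(pts(M['yel'],cb).mean(0),.067,c)[0]
    R=world(pts(M['red'],rb),.06,c);Y=world(pts(M['yel'],yb),.03,c)
    print('C',C,'n',len(R),len(Y));print(' red',line_dir(R,C));print(' yel',line_dir(Y,C), 'dist yel',np.linalg.norm(Y-C,axis=1).min(),np.linalg.norm(Y-C,axis=1).max(),'red',np.linalg.norm(R-C,axis=1).min(),np.linalg.norm(R-C,axis=1).max())
    # scale disc centre (z=.03): fitted from dark disc outline
E
python3 - <<'E'
from h import *
c=manip.calibration('wrist');im=cv2.imread('pics/w3.png')
angles(im,c,(300,345,170,232),(305,335,229,255),(295,328,118,148))
E
```

```text
C [nan nan] n 306 145
 red (np.float32(11.419165), np.float64(nan), np.float64(nan))
 yel (np.float32(10.618138), np.float64(nan), np.float64(nan)) dist yel nan nan red nan nanh.py:19: RuntimeWarning: Mean of empty slice.
  M=masks(im);C=world(pts(M['yel'],cb).mean(0),.067,c)[0]
  ret = um.true_divide(
```

```bash
sed -i "s/C=world(pts(M\['yel'\],cb)/C=world(pts(M['cap'],cb)/; s/grn=(h>50)/cap=(h>12)\&(h<32)\&(s>130)\&(v>70),grn=(h>50)/" h.py
python3 - <<'E'
from h import *
c=manip.calibration('wrist');im=cv2.imread('pics/w3.png')
angles(im,c,(300,345,170,232),(305,335,229,255),(295,328,118,148))
E
```

```text
C [0.59416209 0.07503388] n 306 145
 red (np.float32(11.419165), np.float64(0.054440931510767177), np.float64(11.467878216662884))
 yel (np.float32(10.618138), np.float64(-2.0131073191750857), np.float64(9.57988553386372)) dist yel 0.10121160582091628 0.12103635779157398 red 0.041208458578224125 0.08798870240749516
```

>>> servo_tool --moves '[{"travel": [17,44,0],"dr": [0,0,0]},{"travel": [17,45,0],"dr": [0,0,0]},{"travel": [18,45,0],"dr": [0,0,0]},{"travel": [0,0,30],"dr": [0,0,0]},{"travel": [0,0,23],"dr": [0,0,0]},{"travel": [0,0,0],"dr": [0,0,0]},{"travel": [0,0,0],"dr": [0,0,0]}]'

```text
clock: 8.05
position: [0.7656, 0.0837, 0.1419]
ee_rot: [0.708, 0.707, 0.001, 0.0]
ft_force: [0.1, 0.4, 0.8]
grip_width: -0.0
```

```bash
cat > look.py <<'E'
import sys
from h import *
n=sys.argv[1];o=manip.get_obs();print(o['clock'],o['position'],abs(o['joint_velocities']).max())
c=manip.calibration('wrist');im=manip.camera('wrist');cv2.imwrite(f'pics/{n}.png',im)
def box(p,q,m=12):
    a=np.array([proj(p,c),proj(q,c)]);return (a[:,0].min()-m,a[:,0].max()+m,a[:,1].min()-m,a[:,1].max()+m)
C0=np.array([.594,.075]);d=np.array([np.cos(.177),np.sin(.177)])
P=lambda r,z:np.r_[C0+r*d,z]
bc=box(P(0,.067),P(0,.067));br=box(P(.045,.06),P(.084,.06));by=box(P(.087,.03),P(.118,.03));print([np.round(b) for b in (bc,br,by)])
angles(im,c,br,by,bc)
E
python3 look.py w4
```

```text
8.05 [0.76562983 0.08373584 0.14187894] 0.012093072330028268
[array([ 225.,  249., -125., -101.]), array([241., 277., -24.,  71.]), array([252., 283.,  53., 122.])]
C [nan nan] n 615 485
 red (np.float32(11.3736925), np.float64(nan), np.float64(nan))
 yel (np.float32(9.659584), np.float64(nan), np.float64(nan)) dist yel nan nan red nan nanh.py:19: RuntimeWarning: Mean of empty slice.
  M=masks(im);C=world(pts(M['cap'],cb).mean(0),.067,c)[0]
  ret = um.true_divide(
```

View pics/w4.png

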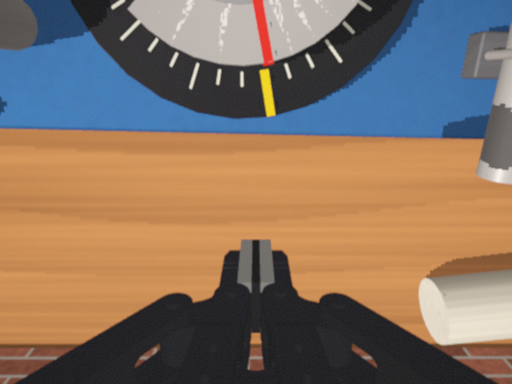

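The red line ends at (269,65) and the yellow line starts at (264,70), so red is a degree or two too far anticlockwise.

Run:
```python
from h import *
c=manip.calibration('wrist');M=masks(cv2.imread('pics/w4.png'))
R=world(pts(M['red'],(241,290,0,66)),.06,c);Y=world(pts(M['yel'],(252,290,60,125)),.03,c)
for C in ([.5942,.075],[.593,.075],[.5942,.074]):print(line_dir(R,np.array(C)),line_dir(Y,np.array(C)))
```

```text
(np.float32(11.384297), np.float64(0.1754454170197553), np.float64(11.529034661132577)) (np.float32(9.669239), np.float64(0.014673738478056253), np.float64(9.677244573508066))
(np.float32(11.384297), np.float64(-0.061420997527207935), np.float64(11.334471255772721)) (np.float32(9.669239), np.float64(-0.1868784260765366), np.float64(9.568411461336346))
(np.float32(11.384297), np.float64(1.1557706986397818), np.float64(12.334984520139997)) (np.float32(9.669239), np.float64(1.0004675078376448), np.float64(10.214216114293592))
```

>>> servo_tool --moves '[{"travel": [-20,-41,0],"dr": [0,0,0]},{"travel": [-20,-41,0],"dr": [0,0,0]},{"travel": [-21,-42,0],"dr": [0,0,0]},{"travel": [-21,-42,0],"dr": [0,0,0]},{"travel": [0,0,0],"dr": [0,0,0]},{"travel": [0,0,45],"dr": [0,0,0]},{"travel": [0,0,35],"dr": [0,0,0]},{"travel": [0,0,19],"dr": [0,0,0]},{"travel": [0,0,0],"dr": [0,0,0]}]'

```text
clock: 9.22
position: [0.5993, 0.0024, 0.041]
ee_rot: [0.707, 0.707, -0.0, -0.0]
ft_force: [0.2, -0.5, 0.2]
grip_width: 0.001
```

>>> servo_tool --moves '[{"travel": [0,-2,0],"dr": [0,0,0]},{"travel": [0,-2,0],"dr": [0,0,0]},{"travel": [0,-2,0],"dr": [0,0,0]},{"travel": [0,-2,0],"dr": [0,0,0]},{"travel": [0,-1,0],"dr": [0,0,0]},{"travel": [0,-1,0],"dr": [0,0,0]},{"travel": [0,-1,0],"dr": [0,0,0]},{"travel": [0,-1,0],"dr": [0,0,0]}]'

```text
clock: 10.22
position: [0.5872, 0.0023, 0.0413]
ee_rot: [0.707, 0.707, 0.0, -0.0]
ft_force: [1.1, 0.0, 0.4]
grip_width: 0.001
```

>>> servo_tool --moves '[{"travel": [0,-0.5,0],"dr": [0,0,0]},{"travel": [0,-0.5,0],"dr": [0,0,0]}]'

```text
clock: 10.48
position: [0.5866, 0.0024, 0.0414]
ee_rot: [0.707, 0.707, 0.0, 0.0]
ft_force: [2.4, 0.2, -2.4]
grip_width: -0.001
```

>>> servo_tool --moves '[{"travel": [0,-0.5,0],"dr": [0,0,0]}]'

```text
clock: 10.6
position: [0.586, 0.0025, 0.0414]
ee_rot: [0.707, 0.707, 0.0, 0.0]
ft_force: [2.0, 1.2, -0.3]
grip_width: -0.002
```

>>> servo_tool --moves '[{"travel": [0,4,0],"dr": [0,0,0]},{"travel": [0,0,-50],"dr": [0,0,0]},{"travel": [0,0,-50],"dr": [0,0,0]},{"travel": [20,43,0],"dr": [0,0,0]},{"travel": [20,43,0],"dr": [0,0,0]},{"travel": [20,43,0],"dr": [0,0,0]},{"travel": [20,43,0],"dr": [0,0,0]},{"travel": [0,0,0],"dr": [0,0,0]},{"travel": [0,0,0],"dr": [0,0,0]}]'

```text
clock: 11.72
position: [0.7614, 0.0815, 0.1407]
ee_rot: [0.708, 0.707, -0.001, -0.0]
ft_force: [-0.4, -0.1, 0.9]
grip_width: -0.002
```

```bash
cat > look2.py <<'E'
import sys
from h import *
o=manip.get_obs();print(o['clock'],o['position'],abs(o['joint_velocities']).max())
c=manip.calibration('wrist');im=manip.camera('wrist');cv2.imwrite(f'pics/{sys.argv[1]}.png',im);M=masks(im)
ye=proj((.683,.09,.03),c)[1]
R=world(pts(M['red'],(230,310,0,ye)),.06,c);Y=world(pts(M['yel'],(230,310,ye-10,ye+60)),.03,c)
C=np.array([.5942,.075]);r,y=line_dir(R,C),line_dir(Y,C);print(len(R),len(Y),'red',np.round(r,2),'yel',np.round(y,2),'diff dir',r[0]-y[0],'diff pos',r[2]-y[2])
E
python3 look2.py w5
```

```text
11.725 [0.76136912 0.08145651 0.14066854] 0.034333314193180545
685 482 red [10.37  0.11 10.46] yel [9.44 0.32 9.62] diff dir 0.9237957 diff pos 0.8441363957827832
```

>>> servo_tool --moves '[{"travel": [-20,-43,0],"dr": [0,0,0]},{"travel": [-20,-43,0],"dr": [0,0,0]},{"travel": [-20,-43,0],"dr": [0,0,0]},{"travel": [-19,-41,0],"dr": [0,0,0]},{"travel": [0,0,0],"dr": [0,0,0]},{"travel": [0,0,45],"dr": [0,0,0]},{"travel": [0,0,35],"dr": [0,0,0]},{"travel": [0,0,19],"dr": [0,0,0]},{"travel": [0,0,0],"dr": [0,0,0]}]'

```text
clock: 12.9
position: [0.5912, 0.0032, 0.0418]
ee_rot: [0.707, 0.707, -0.001, -0.0]
ft_force: [0.0, 0.5, 1.1]
grip_width: 0.001
```

>>> servo_tool --moves '[{"travel": [0,-2,0],"dr": [0,0,0]},{"travel": [0,-1,0],"dr": [0,0,0]},{"travel": [0,-1,0],"dr": [0,0,0]},{"travel": [0,0,0],"dr": [0,0,0]}]'

```text
clock: 13.4
position: [0.5879, 0.0034, 0.0427]
ee_rot: [0.707, 0.707, 0.0, 0.0]
ft_force: [-0.1, -0.1, 0.5]
grip_width: 0.003
```

>>> servo_tool --moves '[{"travel": [0,-1,0],"dr": [0,0,0]},{"travel": [0,-0.5,0],"dr": [0,0,0]},{"travel": [0,-0.5,0],"dr": [0,0,0]},{"travel": [0,-0.5,0],"dr": [0,0,0]}]'

```text
clock: 13.9
position: [0.5856, 0.0034, 0.0424]
ee_rot: [0.707, 0.707, 0.0, 0.0]
ft_force: [1.4, 0.4, -0.1]
grip_width: 0.001
```

>>> servo_tool --moves '[{"travel": [0,-0.5,0],"dr": [0,0,0]},{"travel": [0,0,0],"dr": [0,0,0]}]'

```text
clock: 14.15
position: [0.5849, 0.0034, 0.0424]
ee_rot: [0.707, 0.707, 0.0, 0.0]
ft_force: [2.3, 0.1, -0.2]
grip_width: 0.001
```

>>> servo_tool --moves '[{"travel": [0,4,0],"dr": [0,0,0]},{"travel": [0,0,-50],"dr": [0,0,0]},{"travel": [0,0,-50],"dr": [0,0,0]},{"travel": [20,43,0],"dr": [0,0,0]},{"travel": [20,43,0],"dr": [0,0,0]},{"travel": [20,43,0],"dr": [0,0,0]},{"travel": [20,43,0],"dr": [0,0,0]},{"travel": [0,0,0],"dr": [0,0,0]},{"travel": [0,0,0],"dr": [0,0,0]},{"travel": [0,0,0],"dr": [0,0,0]}]'

```text
clock: 15.4
position: [0.7603, 0.0822, 0.143]
ee_rot: [0.708, 0.706, 0.0, 0.0]
ft_force: [0.2, 0.1, 0.1]
grip_width: -0.0
```

```bash
python3 look2.py w6
```

```text
15.4 [0.76029902 0.08218896 0.1429758 ] 0.005582137466383486
690 466 red [9.27 0.09 9.35] yel [ 9.8  -0.33  9.61] diff dir -0.5273371 diff pos -0.2663099747982951
```

Run:
```python
from h import *
c=manip.calibration('wrist');c['view']=np.load('c3.npy');M=masks(cv2.imread('pics/w3.png'));g=pts(M['grn'],(85,150,0,60)).mean(0)
ct=manip.calibration('top');gt=pts(masks(cv2.imread('pics/top0.png'))['grn'],(245,280,195,230)).mean(0)
for z in (.03,.04,.05,.06,.07):print(z,world(g,z,c),world(gt,z,ct))
P=cv2.triangulatePoints(ct['intrinsics']@ct['view'][:3],c['intrinsics']@c['view'][:3],gt.reshape(2,1),g.reshape(2,1));print((P[:3]/P[3]).T)
```

```text
0.03 [[ 0.51467413 -0.08023385]] [[ 0.51488155 -0.07821222]]
0.04 [[ 0.51582646 -0.0765614 ]] [[ 0.5144747  -0.07810881]]
0.05 [[ 0.5169788  -0.07288895]] [[ 0.51406784 -0.0780054 ]]
0.06 [[ 0.51813113 -0.0692165 ]] [[ 0.51366099 -0.077902  ]]
0.07 [[ 0.51928347 -0.06554404]] [[ 0.51325413 -0.07779859]]
[[ 0.51489614 -0.07825453  0.0348232 ]]
```

>>> servo_tool --moves '[{"travel": [-32,-49,0],"dr": [0,0,0]},{"travel": [-32,-49,0],"dr": [0,0,0]},{"travel": [-32,-49,0],"dr": [0,0,0]},{"travel": [-32,-49,0],"dr": [0,0,0]},{"travel": [-32,-49,0],"dr": [0,0,0]},{"travel": [0,0,0],"dr": [0,0,0]},{"travel": [0,0,0],"dr": [0,0,0]}]'

```text
clock: 16.32
position: [0.5159, -0.0764, 0.1431]
ee_rot: [0.707, 0.707, 0.001, 0.0]
ft_force: [0.2, 0.2, -0.8]
grip_width: 0.001
```

Run:
```python
from h import *
t=manip.camera('top');cv2.imwrite('pics/t7.png',t);c=manip.calibration('top');print(manip.get_obs()['position'])
cv2.imwrite('pics/t7b.png',cv2.resize(t[110:250,100:300],None,fx=4,fy=4,interpolation=cv2.INTER_CUBIC))
M=masks(t);R=world(pts(M['red'],(180,200,128,172)),.06,c);Y=world(pts(M['yel'],(175,200,120,138)),.03,c)
for C in ([.592,.0745],[.5942,.075]):print(len(R),len(Y),line_dir(R,np.array(C)),line_dir(Y,np.array(C)))
```

```text
[ 0.51632352 -0.07597277  0.14292177]
55 42 (np.float32(10.170308), np.float64(0.19872386297782596), np.float64(10.348665775170295)) (np.float32(9.316681), np.float64(1.6646440511046203), np.float64(10.199705783598636))
55 42 (np.float32(10.170308), np.float64(0.09504455468257317), np.float64(10.258734099608198)) (np.float32(9.316681), np.float64(1.527400211006235), np.float64(10.144164891024488))
```

View pics/t7b.png

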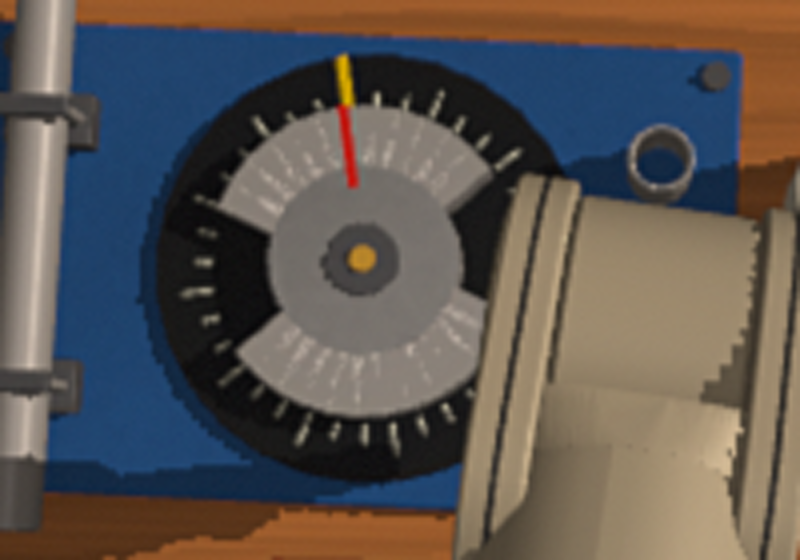

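Dial and yellow line meet in the top view at (343,105), with red running straight into yellow. The top camera gives +0.1° and the wrist camera −0.3°. Now I press the button.

>>> servo_tool --moves '[{"travel": [-2,-1,40],"dr": [0,0,0]},{"travel": [0,0,30],"dr": [0,0,0]},{"travel": [0,0,10],"dr": [0,0,0]},{"travel": [0,0,4],"dr": [0,0,0]},{"travel": [0,0,3],"dr": [0,0,0]},{"travel": [0,0,0],"dr": [0,0,0]}]'

```text
clock: 17.12
position: [0.5152, -0.0786, 0.0559]
ee_rot: [0.707, 0.707, 0.0, 0.0]
ft_force: [0.6, -0.0, 0.4]
grip_width: 0.002
```

>>> servo_tool --moves '[{"travel": [0,0,3],"dr": [0,0,0]},{"travel": [0,0,3],"dr": [0,0,0]},{"travel": [0,0,2],"dr": [0,0,0]}]'

```text
clock: 17.5
position: [0.5147, -0.0786, 0.0471]
ee_rot: [0.707, 0.707, 0.0, -0.0]
ft_force: [0.4, 0.3, 0.3]
grip_width: -0.002
```

>>> servo_tool --moves '[{"travel": [0,0,2],"dr": [0,0,0]},{"travel": [0,0,1],"dr": [0,0,0]}]'

```text
clock: 17.75
position: [0.5147, -0.0786, 0.0441]
ee_rot: [0.707, 0.707, -0.0, -0.0]
ft_force: [0.1, -0.6, 0.2]
grip_width: -0.002
```

>>> servo_tool --moves '[{"travel": [0,0,2],"dr": [0,0,0]},{"travel": [0,0,1],"dr": [0,0,0]}]'

```text
clock: 18.0
position: [0.5148, -0.0786, 0.0413]
ee_rot: [0.707, 0.707, 0.0, 0.0]
ft_force: [0.2, 0.6, 2.4]
grip_width: 0.001
```

>>> servo_tool --moves '[{"travel": [0,0,2],"dr": [0,0,0]},{"travel": [0,0,1],"dr": [0,0,0]}]'

```text
clock: 18.25
position: [0.5148, -0.0787, 0.0383]
ee_rot: [0.707, 0.707, 0.0, 0.0]
ft_force: [-0.5, 0.9, 4.2]
grip_width: -0.0
```

>>> servo_tool --moves '[{"travel": [0,0,1],"dr": [0,0,0]},{"travel": [0,0,1],"dr": [0,0,0]}]'

```text
clock: 18.5
position: [0.5148, -0.0787, 0.0363]
ee_rot: [0.707, 0.707, 0.0, 0.0]
ft_force: [-0.7, 0.3, 4.7]
grip_width: -0.001
```

>>> servo_tool --moves '[{"travel": [0,0,1],"dr": [0,0,0]},{"travel": [0,0,0],"dr": [0,0,0]}]'

```text
clock: 18.75
position: [0.5149, -0.0786, 0.036]
ee_rot: [0.707, 0.707, 0.0, -0.0]
ft_force: [-4.0, -0.7, 14.0]
grip_width: 0.006
```

>>> servo_tool --moves '[{"travel": [0,0,0],"dr": [0,0,0]},{"travel": [0,0,-10],"dr": [0,0,0]},{"travel": [0,0,-30],"dr": [0,0,0]},{"travel": [0,0,-50],"dr": [0,0,0]},{"travel": [0,0,-50],"dr": [0,0,0]},{"travel": [0,0,-50],"dr": [0,0,0]},{"travel": [-50,-10,0],"dr": [0,0,0]},{"travel": [-60,-10,0],"dr": [0,0,0]},{"travel": [-60,-10,0],"dr": [0,0,0]},{"travel": [-50,-10,0],"dr": [0,0,0]},{"travel": [0,0,0],"dr": [0,0,0]},{"travel": [0,0,0],"dr": [0,0,0]}]'

```text
clock: 20.25
position: [0.4746, -0.2982, 0.225]
ee_rot: [0.707, 0.707, 0.0, -0.0]
ft_force: [0.4, 0.9, -0.2]
grip_width: 0.0
```

Run:
```python
from h import *
t=manip.camera('top');cv2.imwrite('pics/t8.png',t);c=manip.calibration('top');o=manip.get_obs();print(o['position'],o['ft_force'])
cv2.imwrite('pics/t8b.png',cv2.resize(t[100:280,90:360],None,fx=2.9,fy=2.9,interpolation=cv2.INTER_CUBIC))
M=masks(t);R=world(pts(M['red'],(180,200,128,172)),.06,c);Y=world(pts(M['yel'],(175,200,120,138)),.03,c)
C=np.array([.5942,.075]);print(line_dir(R,C),line_dir(Y,C))
g=pts(M['grn'],(245,280,195,230));print(len(g),g.mean(0))
```

```text
[ 0.47500214 -0.29744247  0.22506106] [ 0.60666438 -0.81164673 -0.57492955]
(np.float32(10.170308), np.float64(0.09504455468257317), np.float64(10.258734099608198)) (np.float32(9.88001), np.float64(0.49693486715367274), np.float64(10.149838716412797))
173 [259.93641618 212.28901734]
```

View pics/t8b.png

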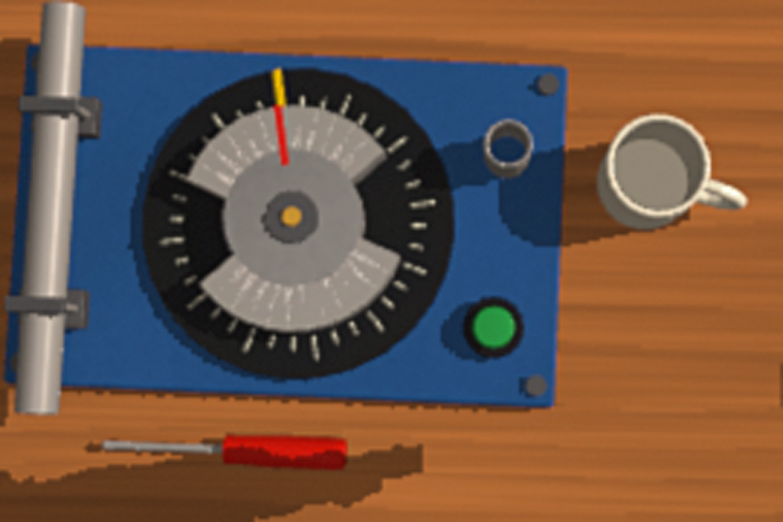

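The red line runs into the yellow at (278,106). The button, at (494,327), looks the same as at the start, and the offcut, mug and screwdriver are where they were. I hand in.

```bash
python3 -c "
from workcell import manip
print(manip.hand_in())"
```

```text
the job is handed in; nothing more can be done
None
```

I pushed the dial about 170° clockwise with the closed fingertips. I then pressed the green button to its stop, let it up, moved the arm clear and handed in at about 20 s on the robot's clock.

- **Alignment:** The cameras disagreed slightly, and the last correction may have gone just past the line. Before the press, the wrist camera put red 0.3–0.5° clockwise of yellow. The top camera put it about 0.1° the other way by position, both before and after the press. By fitted line direction it was 0.9° before and 0.3° after. All of this is well within the width of the 6 mm lines.
- **Button:** The force rose to about 5 N over the last few millimetres, then jumped to 14 N as the finger stopped at z = 0.036 m, so it was fully down. Afterwards its outline in the top view matched the first picture.
- **Bystanders:** The offcut, mug and screwdriver looked unmoved in the last picture; I did not measure their positions. The arm was touching nothing at hand-in.

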